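# Register a heat sink in the drilling jig

### The job

Put the heat sink, fins up, on the bed of the blue jig with its long side along the long steel fence, and push it fully home so that it lies flush against both the fence and the short end stop. Only then swing the keeper arm by its red knob all the way over the heat sink until it meets its stop, with the heat sink still flush, and let go. Do not disturb the other loose parts nearby.

Things in the scene. Friction and masses are not known exactly. Their poses are not given: they have to be found in the camera images.
- heat_sink_center (a point): Loose bare-aluminium finned heat sink, 40 mm (its x) by 60 mm (its y, along the fins) by 26 mm high, 0.06 to 0.13 kg, lying fins up on the bench at the start. This point is its centre, 13 mm above its underside. Its z is up. It looks the same turned half round. Its base, the lowest 6 mm, is solid over the full 40 by 60 mm; the outer fin on its +x side stands back 1 mm.
- jig: Fixed blue jig plate, 10 mm thick; its top (the bed) is 10 mm above the bench. Origin on the bench; the plate spans x -75 to +85, y -85 to +85 mm in its own frame (z up, x roughly away from the robot, y roughly to its left). A heat sink fully home has its centre at x +5, y 0, z +23 mm in this frame, its long side along the jig's y.
- jig_fence (a point): Foot of the long steel fence's flat inner face, on the bed (jig frame x +25, y 0, z +10 mm; axes as the jig's). The face runs along y, from y -38 to +62 mm, and looks to -x; the fence is 12 mm thick and 12 mm high above the bed, its screw heads 3 mm more.
- jig_end_stop (a point): Foot of the short steel end stop's flat inner face, on the bed (jig frame x -3, y -30, z +10 mm; axes as the jig's). The face runs along x, from x -23 to +17 mm, and looks to +y; the stop is 12 mm thick and 12 mm high above the bed, its screw heads 3 mm more.
- jig_pivot (a point): Pivot axis (vertical) of the keeper arm, at the arm's upper face, 48 mm above the bench, on a 24 mm thick post behind the fence (x +62, y 0 mm in the jig's frame).
- keeper_knob (a point): Middle of the upright red knob, 16 mm thick and 38 mm tall, at the end of the keeper arm, 110 mm from the pivot axis. The knob spans 48 to 86 mm above the bench; this point is 67 mm up. The flat arm below it is 16 mm wide (21 mm round the knob) and spans 40 to 48 mm above the bench, so it passes 4 mm over a seated heat sink.
- keeper (a joint): Angle of the keeper arm, rad. 0: against its stop, pointing along the jig's -x over the middle of a registered heat sink. Grows counter-clockwise seen from above; at 1.57 it points along the jig's -y, clear of the bed. Range 0 to 1.9. Knob in the jig's frame = pivot + 110 mm * (-cos, -sin). Slight friction (0.5 N at the knob); it stays where it is left.
- capacitor: Bystander: blue can capacitor standing, 35 mm across, 56 mm tall. Origin at its foot. Leave alone.
- terminal_block: Bystander: cream screw terminal block lying, 22 x 62 x 16 mm. Origin under its middle. Leave alone.
- coupling: Bystander: shaft coupling standing, silver with a red band, 25 mm across, 34 mm tall. Origin at its foot. Leave alone.
Not all that is in view belongs to the job. Of the things like the part that bears heat_sink_center, leave any that is brown, orange or yellow; of the rest the larger one is meant.

How it is judged:
On the way:
1. with the keeper arm still open, the heat sink lies on the bed flush with both stops (each within about 2 mm) and released (x of heat_sink_center in the frame of jig between 0.003 and 0.0068 m and y of heat_sink_center in the frame of jig between -0.0018 and 0.002 m and z of heat_sink_center in the frame of jig between 0.02 and 0.026 m and angle between the y axis of heat_sink_center and the y axis of jig, either way round below 0.035 rad and angle between heat_sink_center's own z axis and vertical below 0.04 rad and value of joint keeper above 0.9 rad and contact force between the fingers and heat_sink below 0.05 N), for 0.2 s.
At the end, for the whole second after the job is handed in: The heat sink rests upright and flat on the bed, within 2 mm of both the fence and the end stop and within 0.035 rad of square; the keeper arm is within 0.08 rad of its stop over it; all at rest and released (x of heat_sink_center in the frame of jig between 0.003 and 0.0068 m and y of heat_sink_center in the frame of jig between -0.0018 and 0.002 m and z of heat_sink_center in the frame of jig between 0.02 and 0.026 m and angle between the y axis of heat_sink_center and the y axis of jig, either way round below 0.035 rad and angle between heat_sink_center's own z axis and vertical below 0.04 rad and value of joint keeper below 0.08 rad and velocity of joint keeper below 0.05 rad/s and linear speed of heat_sink below 0.02 m/s); the robot touches nothing.
It fails at once if the capacitor is moved more than 20 mm or knocked over (distance of capacitor from where it was at the start of the episode above 0.02 m or angle between capacitor's own z axis and vertical above 0.5 rad).
It fails at once if the terminal block is moved more than 20 mm or knocked over (distance of terminal_block from where it was at the start of the episode above 0.02 m or angle between terminal_block's own z axis and vertical above 0.5 rad).
It fails at once if the coupling is moved more than 20 mm or knocked over (distance of coupling from where it was at the start of the episode above 0.02 m or angle between coupling's own z axis and vertical above 0.5 rad).
It also fails if it takes over 70 s, if anything falls off the work surface, if the arm or the gripper's body presses on something with over 40 N, if the wrist force passes 120 N, or if a joint passes its speed limit or range.

### The arm

A 7-joint arm with a two-finger parallel gripper is mounted at the origin on a cart in front of the work surface, level with it; the furniture and walls round the work are solid. World frame = base frame: x ahead of the robot, y to its left, z up, the work surface at z = 0. Lengths are in m, angles in rad, forces in N, time in s.
With the tool pointing down it reaches from about 0.425 to 0.95 m from the base axis. Payload 4.7 kg.
Tool frame: the origin (TCP) lies between the finger pads; the fingertips stand 25 mm ahead of it and the grasp point (between the pads) lies 6 mm ahead of it; z points along the fingers, y is the line along which they close (so a half turn about z gives the same grasp; the last joint's range is limited). The gripper opens to 85 mm and grips with 20 to 120 N. Pads are 22 mm wide; open, the fingers measure 114 mm over their backs; the gripper's body (76 mm by 85 mm) begins 54 mm behind the grasp point. The pads swing forward as they close: fully open they stand 13 mm farther back than shut.
Start: joints at [1.077, 0.469, -0.049, 1.532, 0.024, 1.141, -0.082], TCP at [0.303, -0.603, 0.256] pointing down, gripper open.
Joint ranges: [-2.59, 2.59], [-0.33, 1.99], [-1.39, 1.29], [0.1, 2.45], [-1.04, 4.18], [0.21, 1.99], [-2.66, 2.66]. Speed limits (rad/s): [2.57, 2.57, 3.14, 3.14, 3.14, 3.14, 3.14].

### API

Orientations are given as a 3x3 rotation matrix whose columns are the frame's x, y, z axes.
In Python, from rig import * gives the robot as it stands. Calls block until the motion is done:
- movep(position, orientation): joint-space move of the TCP to a pose.
- move_l(position, attitude=None, feed=0.15, until_force=None): straight line of the TCP; attitude=None keeps the orientation; feed is the mean speed in m/s. With until_force (N) it stops when the force on the tool has changed by that much, and returns True; else False.
- move_joints(angles): joint-space move.
- command_gripper(opening, newtons=None): finger opening in m; newtons is the grip in N (None keeps the last); returns when the fingers have stopped.
- sleep(seconds).
- inverse_kinematics(position, orientation): joint angles nearest the present ones, or None.
- sense(): the state.
- camera(name): name is "scene" or "side" or "wrist"; returns (picture, depth): 400x640x3 uint8, red, green, blue; 400x640 float32, m along the optical axis (not along the pixel's ray), 0 where there is no reading.
- camera_params(name): a dict with "K" (3x3 intrinsics, pixels), "position" and "rotation" of the camera in the world; the wrist camera has in their place "tool_from_camera" (4x4, takes a point from camera to tool coordinates, whose origin is the TCP and whose axes are the flange's). Camera axes: x right, y down, z forward; pixel columns grow to the right and rows downward; lengths in m; the calibration is good to about 2 mm. A picture is of the moment at which its call begins: read the wrist's pose just before it. camera_params takes no time and is no camera call.
A pose or a line that the arm cannot do raises Unreachable and nothing moves.
- finish_job(): hands the job in; it is judged then, once.
The state is a dict: "time_s": time; "joint_pos": joint angles; "qd": joint speeds; "joint_efforts": joint torques, N m; "position": TCP position; "tcp_rot": TCP orientation; "wrist_force": force on the tool from outside, world axes, zero at the start; "ft_torque": the same for the moment, N m; "finger_gap": finger opening in m; "gripper_force": force on a finger pad.
Only numpy, scipy, OpenCV 4.12 (cv2) and the standard library are available. Lean on these libraries where they do the work, as an engineer would, in place of code of your own. Each camera call takes 0.05 s, during which the arm holds its last target. There are 200 camera calls.

## Working session

There is one attempt and no reset: what is moved stays moved. The work goes in short steps, each a Python script; the robot and the scene stay as the last script left them, time stands still between calls to the robot, and variables do not carry over. Pictures are saved under pics/ and viewed, at most 10 in all, crops included, and the job is handed in when it is done.

```bash
mkdir -p pics
cat > h.py <<'E'
import numpy as np, cv2
from rig import *
def cam(name):
    s=sense(); p,d=camera(name); c=camera_params(name); K=np.array(c["K"])
    if name=="wrist":
        T=np.eye(4);T[:3,:3]=s["tcp_rot"];T[:3,3]=s["position"];T=T@np.array(c["tool_from_camera"])
        return p,d,K,T[:3,:3],T[:3,3]
    return p,d,K,np.array(c["rotation"]),np.array(c["position"])
def cloud(d,K,R,t):
    v,u=np.mgrid[:d.shape[0],:d.shape[1]]
    P=np.stack([(u-K[0,2])/K[0,0]*d,(v-K[1,2])/K[1,1]*d,d],-1)@R.T+t
    P[d==0]=np.nan
    return P
def ray(u,v,z,K,R,t):
    r=R@np.array([(u-K[0,2])/K[0,0],(v-K[1,2])/K[1,1],1]); return t+r*(z-t[2])/r[2]
def down(yaw): # tool y axis at angle yaw+90 ; tool x at yaw
    c,s=np.cos(yaw),np.sin(yaw); return np.array([[c,s,0],[s,-c,0],[0,0,-1.]])
E
python3 - <<'E'
from h import *
for n in ("scene","side"):
    p,d,K,R,t=cam(n); cv2.imwrite(f"pics/{n}.png",p[:,:,::-1]); np.savez(f"{n}.npz",p=p,d=d,K=K,R=R,t=t); print(n,t,R[:,2])
print(sense())
E
```

```text
scene [0.14383597 0.47210214 0.58263857] [ 0.46534813 -0.68192297 -0.56429796]
side [ 0.00263328 -1.03891962  0.50201267] [ 0.48509916  0.79223627 -0.37018982]
{'time_s': 0.1, 'joint_pos': array([ 1.07709454,  0.4693915 , -0.04859597,  1.5335627 ,  0.02408009,
        1.14101379, -0.08231033]), 'qd': array([-0.00045764, -0.0008445 , -0.00109785, -0.00308165,  0.00074892,
       -0.00160714,  0.00089538]), 'joint_efforts': array([ 4.32659490e-04, -5.11515892e+01, -4.69819678e-02, -2.38391358e+01,
        1.07724316e-02,  4.32198736e-03, -2.75109437e-05]), 'position': array([ 0.30236965, -0.60295153,  0.2553506 ]), 'tcp_rot': array([[ 8.93905470e-01,  4.48254728e-01, -8.41750162e-04],
       [ 4.48255516e-01, -8.93904074e-01,  1.58055983e-03],
       [-4.39504818e-05, -1.79019023e-03, -9.99998397e-01]]), 'wrist_force': array([0.44013663, 0.24179208, 0.65917557]), 'ft_torque': array([-0.01173797,  0.02492327, -0.01479479]), 'gripper_force': 0.0, 'finger_gap': 0.08526764192079714}
```

View pics/scene.png

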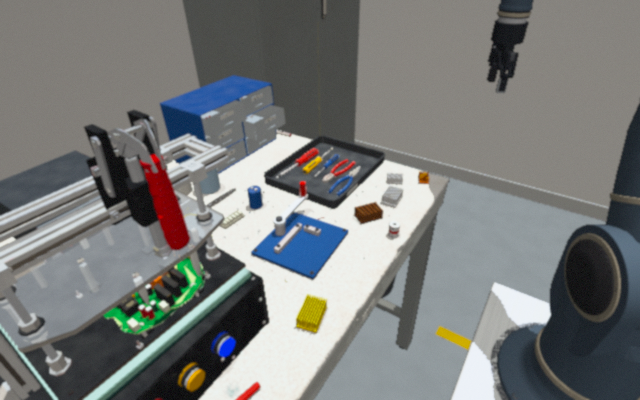

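View pics/side.png

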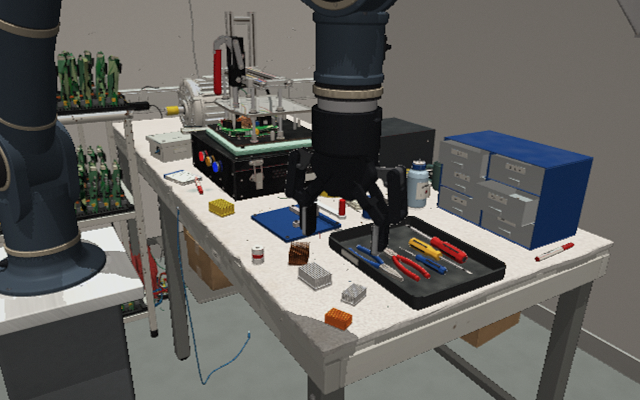

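Both views show the jig at scene (300,240) and these heat-sink lookalikes: brown (369,212), orange (424,178), yellow (312,313), small grey (395,178) and large grey (392,196). In the side view the greys are at (314,274) for the large and (353,294) for the small. I choose the large grey one. The coupling is at scene (393,229), the knob at (303,188), the capacitor at (255,197) and the terminal block at (232,218).

Run:
```python
from h import *
for n,boxes in (("scene",{"big":(380,186,406,207),"small":(385,170,404,185),"brown":(352,200,386,224),"coup":(385,220,402,238),"cap":(246,184,266,210),"term":(218,208,246,230),"knob":(297,178,309,198),"jig":(250,205,350,280)}),
 ("side",{"big":(297,260,333,290),"small":(338,282,368,306)})):
    f=np.load(n+".npz"); P=cloud(f["d"],f["K"],f["R"],f["t"]); p=f["p"].astype(int)
    hsv=cv2.cvtColor(f["p"],cv2.COLOR_RGB2HSV)
    for k,(a,b,c,e) in boxes.items():
        Q=P[b:e,a:c].reshape(-1,3); H=hsv[b:e,a:c].reshape(-1,3)
        if k=="jig": m=(H[:,0]>95)&(H[:,0]<125)&(H[:,1]>120); 
        elif k=="knob": m=((H[:,0]<8)|(H[:,0]>172))&(H[:,1]>130)
        else: m=Q[:,2]>0.008
        q=Q[m&np.isfinite(Q[:,0])]
        if len(q)<5: print(n,k,len(q));continue
        r=cv2.minAreaRect((q[:,:2]*1000).astype(np.float32))
        print(n,k,len(q),"z",np.percentile(q[:,2],[2,50,98]).round(3),"med",np.median(q,0).round(3),"rect",np.round(r[0],0),np.round(r[1],0),round(r[2],1))
    if n=="scene":
        c=np.array([[252,257],[0,0]])
p=cv2.imread("pics/scene.png");a=cv2.resize(p[160:285,235:435],(800,500),interpolation=cv2.INTER_CUBIC);cv2.imwrite("pics/crop1.png",a)
```

```text
scene big 283 z [0.009 0.023 0.027] med [ 0.439 -0.301  0.023] rect [ 440. -287.] [ 39. 109.] 4.6
scene small 135 z [0.009 0.018 0.021] med [ 0.472 -0.393  0.018] rect [ 464. -379.] [44. 74.] 27.9
scene brown 405 z [0.009 0.024 0.028] med [ 0.457 -0.205  0.024] rect [ 453. -229.] [104.  50.] 66.5
scene coup 153 z [0.008 0.029 0.035] med [ 0.377 -0.174  0.029] rect [ 380. -181.] [25. 26.] 45.4
scene cap 284 z [0.01  0.039 0.056] med [ 0.721 -0.09   0.039] rect [728. -97.] [33. 38.] 10.1
scene term 237 z [0.008 0.016 0.234] med [ 0.729 -0.002  0.016] rect [641.  86.] [ 53. 332.] 43.0
scene knob 77 z [0.028 0.072 0.086] med [ 0.609 -0.142  0.072] rect [ 651. -196.] [ 13. 145.] 38.3
scene jig 2889 z [0.006 0.01  0.012] med [ 0.525 -0.021  0.01 ] rect [596. -35.] [265. 167.] 4.4
side big 560 z [0.009 0.023 0.027] med [ 0.436 -0.318  0.023] rect [ 439. -290.] [ 43. 106.] 1.4
side small 294 z [0.009 0.017 0.02 ] med [ 0.469 -0.403  0.017] rect [ 472. -399.] [46. 30.] 25.2
```

View pics/crop1.png

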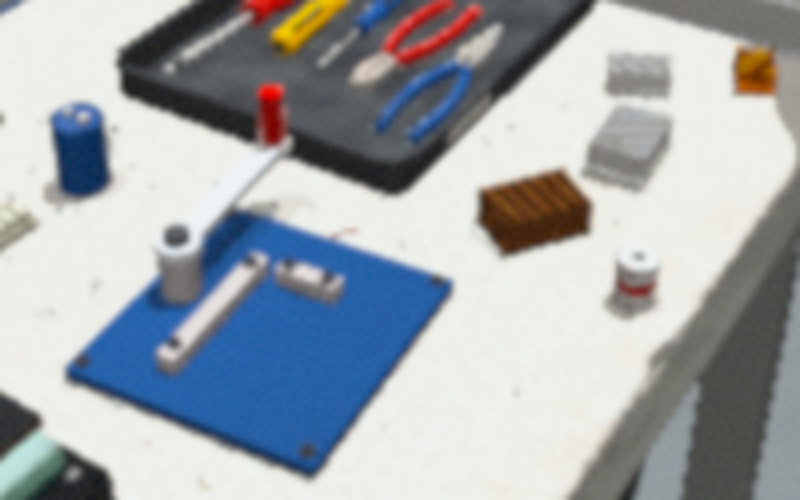

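The crop confirms the choice: silver, finned and larger at crop (628,145), the smaller silver one at (638,75), and brown at (535,212). Heights also agree: 26 mm against 20 mm. Next I move over it and look from near.

Run:
```python
from h import *
c=camera_params("wrist"); print(np.array(c["tool_from_camera"]).round(3), c["K"][0][0])
yaw=0.0
movep([0.44,-0.31,0.26],down(yaw))
p,d,K,R,t=cam("wrist"); cv2.imwrite("pics/w1.png",p[:,:,::-1]); np.savez("w1.npz",p=p,d=d,K=K,R=R,t=t)
movep([0.53,-0.04,0.33],down(yaw))
p,d,K,R,t=cam("wrist"); cv2.imwrite("pics/w2.png",p[:,:,::-1]); np.savez("w2.npz",p=p,d=d,K=K,R=R,t=t)
for n in ("w1","w2"):
    f=np.load(n+".npz"); P=cloud(f["d"],f["K"],f["R"],f["t"]); np.save(n+"P.npy",P); print(n,np.nanpercentile(P[...,2],[2,50,98]))
cv2.imwrite("pics/w12.png",cv2.resize(np.vstack([cv2.imread("pics/w1.png"),cv2.imread("pics/w2.png")]),(480,600)))
print(sense()["time_s"])
```

```text
[[ 0.001 -0.953 -0.303  0.078]
 [ 1.     0.001  0.    -0.001]
 [-0.    -0.303  0.953 -0.116]
 [ 0.     0.     0.     1.   ]] 280.17105958058164
w1 [-0.77918048 -0.00171173  0.32611134]
w2 [-0.77803425  0.00154222  0.39559996]
2.5583
```

View pics/w12.png

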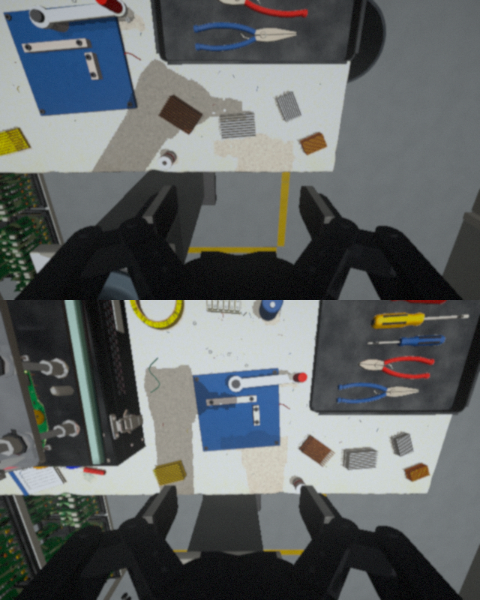

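The wrist views show the heat sink in w1 at (316,167) full-size, long side roughly along world y. Brown at (240,152) leaves a gap of about 30 mm. In w2 the jig is at (320,545-400), its fence runs along y and the knob is at (400,104).

```bash
cat > meas.py <<'E'
from h import *
def rect(q):
    c,(w,h),a=cv2.minAreaRect((q*1000).astype(np.float32))
    if w>h: w,h=h,w; a-=90   # a: direction of short side
    return np.round(c,1),round(w,1),round(h,1),round((a+90)%180-90,2)
def biggest(m):
    n,l,s,_=cv2.connectedComponentsWithStats(m.astype(np.uint8)); 
    return l==1+np.argmax(s[1:,4])
def near(m,u,v):
    n,l,s,c=cv2.connectedComponentsWithStats(m.astype(np.uint8),connectivity=4)
    i=1+np.argmin([np.hypot(*(c[j]-[u,v]))+(1e6 if s[j,4]<40 else 0) for j in range(1,n)]); return l==i
def onplane(m,z,f):
    cs,_=cv2.findContours(m.astype(np.uint8),cv2.RETR_EXTERNAL,cv2.CHAIN_APPROX_NONE); c=max(cs,key=len)[:,0]
    return np.array([ray(u,v,z,f["K"],f["R"],f["t"])[:2] for u,v in c])
def load(n):
    f=np.load(n+".npz"); return f,cloud(f["d"],f["K"],f["R"],f["t"]),cv2.cvtColor(f["p"],cv2.COLOR_RGB2HSV)
E
python3 - <<'E'
from meas import *
f,P,H=load("w1")
z=P[...,2]
x,y=P[...,0],P[...,1]
reg=(abs(x-.44)<.12)&(abs(y+.31)<.15)
print("bench z",np.nanmedian(z[reg&(z<.006)]))
for n in("w1","w2"):
    f,P,H=load(n);z=P[...,2]
    w=(abs(P[...,0]-.438)<.045)&(abs(P[...,1]+.316)<.05)
    m=w&(z>.015)&(z<.035)&(H[...,1]<60)
    m=cv2.morphologyEx(m.astype(np.uint8),cv2.MORPH_CLOSE,np.ones((5,5)))
    m=biggest(m)
    print(n,"hs",rect(P[m][:,:2]),m.sum(),np.nanmedian(z[m]),"plane",rect(onplane(m,.026,f)))
    w=(abs(P[...,0]-.55)<.2)&(abs(P[...,1]+.03)<.16)
    b=w&(H[...,0]>98)&(H[...,0]<122)&(H[...,1]>110)&(z<.016)
    b=biggest(cv2.morphologyEx(b.astype(np.uint8),cv2.MORPH_CLOSE,np.ones((9,9))))
    print(n,"jig",rect(onplane(b,.010,f)),"bedz",np.nanmedian(z[b&(z<.014)]))
    st=w&(H[...,1]<70)&(z>.016)&(z<.03)
    nn,l,s,c=cv2.connectedComponentsWithStats(st.astype(np.uint8))
    for i in range(1,nn):
        if s[i,4]>25: print("  steel",rect(onplane(l==i,.022,f)),s[i,4],rect(P[l==i][:,:2]))
    r=w&((H[...,0]<8)|(H[...,0]>172))&(H[...,1]>130)&(z>.045)
    if r.any():
        t=biggest(r)&(z>.080); print("  knob",np.nanmedian(P[r],0),"top",np.nanmedian(P[t],0),t.sum())
E
```

```text
bench z -0.0014483078509785197
w1 hs (array([ 438.2, -307.6]), 38.2, 64.5, 11.48) 1444 0.02230398239426662 plane (array([ 442.8, -309.4]), 40.0, 59.5, 4.7)
w1 jig (array([544.6, -45.1]), 155.9, 168.8, 4.63) bedz 0.008451259509761971
  steel (array([ 592.9, -185.7]), 5.1, 70.8, -89.74) 290 (array([ 591.7, -187.2]), 5.5, 70.1, -89.96)
  steel (array([593.8, -44.6]), 9.8, 18.7, 15.46) 119 (array([594. , -45.3]), 4.0, 14.8, 47.71)
  steel (array([568.5, -31.1]), 12.7, 102.6, 4.59) 1051 (array([569.1, -27.9]), 12.5, 101.6, 4.51)
  steel (array([538.9, -81.1]), 14.6, 39.9, -85.34) 427 (array([539.2, -78.4]), 13.5, 40.2, -84.77)
  steel (array([ 389.3, -182. ]), 6.9, 16.7, -16.73) 43 (array([ 390. , -182.5]), 3.2, 15.8, -10.41)
  knob [ 0.60739418 -0.15234496  0.07065464] top [ 0.60699261 -0.14937874  0.08396297] 98
w2 hs (array([nan, nan]), 0.0, 0.0, 0.0) 970 0.02284495229422928 plane (array([ 444.1, -306. ]), 42.4, 63.9, 4.9)
w2 jig (array([545.7, -41.9]), 155.0, 165.7, 4.58) bedz 0.008634644751492393
  steel (array([ 645.6, -189.7]), 6.0, 188.1, -89.88) 536 (array([ 646.7, -187.3]), 5.4, 189.4, 89.99)
  steel (array([569.7, -27.5]), 12.2, 98.7, 4.53) 554 (array([569.4, -27.4]), 12.2, 99.2, 4.44)
  steel (array([539.7, -78. ]), 12.0, 39.6, -85.37) 208 (array([539.3, -78.3]), 12.0, 39.6, -85.51)
  steel (array([ 386.1, -178. ]), 13.6, 24.7, 22.3) 50 (array([ 386.1, -176.7]), 10.2, 24.1, 30.0)
  knob [ 0.60854883 -0.14101758  0.08524801] top [ 0.61205436 -0.14529601  0.08457967] 118
```

Two features agree on the jig: origin (0.5394,-0.0420), yaw 4.55°, with the stop predicted within 0.2 mm. The heat sink measures 40 x 60 mm at (0.4435,-0.3075), yaw about 4.8°. Now I grasp it across its 60 mm.

```bash
cat >> h.py <<'E'
JY=np.radians(4.55); JO=np.array([.5394,-.0420])
def J(x,y,z): # jig frame mm -> world, z world mm
    c,s=np.cos(JY),np.sin(JY); return [JO[0]+(c*x-s*y)/1000,JO[1]+(s*x+c*y)/1000,z/1000]
def st(*k):
    s=sense(); print(round(s["time_s"],2),np.round(s["position"],4),"F",np.round(s["wrist_force"],2),"gap",round(s["finger_gap"],4),*k)
E
python3 - <<'E'
from h import *
R=down(np.radians(4.8))
command_gripper(0.085)
movep([.4435,-.3075,.12],R)
p,d,K,Rc,t=cam("wrist"); np.savez("w3.npz",p=p,d=d,K=K,R=Rc,t=t)
print(move_l([.4435,-.3075,.029],feed=.08,until_force=8)); st()
command_gripper(0.05,40); st(sense()["gripper_force"])
move_l([.4435,-.3075,.13],feed=.15); st(sense()["gripper_force"])
p,d,K,Rc,t=cam("side"); cv2.imwrite("pics/s2.png",cv2.resize(p[150:350,200:420,::-1],(660,600)))
E
```

```text
False
5.43 [ 0.4439 -0.3077  0.0295] F [-0.39  0.24 -0.58] gap 0.0847
5.79 [ 0.4439 -0.3079  0.0298] F [-0.87  1.03  5.1 ] gap 0.059 43.09658322483301
6.62 [ 0.4428 -0.3071  0.1291] F [-0.86  0.53 -1.66] gap 0.0589 43.138997443020344
```

View pics/s2.png

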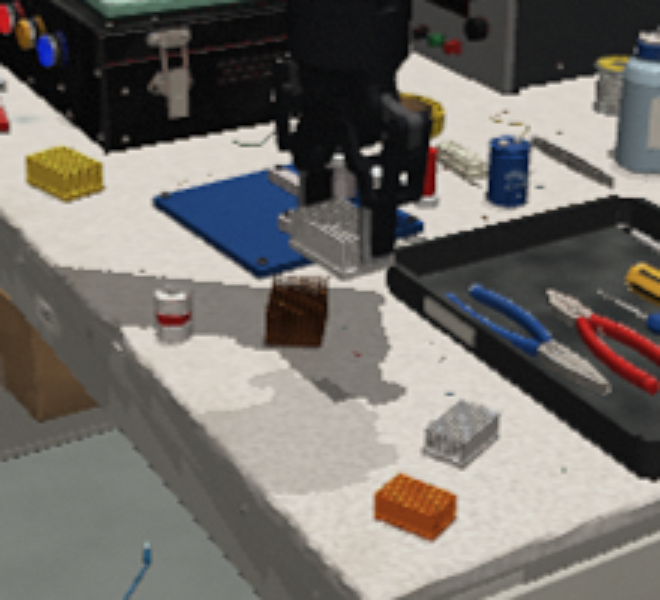

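The heat sink is held level between the fingers (crop 330,235), gap 59 mm. Now I place it clear of both stops and push it home.

Run:
```python
from h import *
R=down(JY)
movep(J(-5,27,130),R); st()
move_l(J(-5,27,52),feed=.12)
print(move_l(J(-5,27,38.5),feed=.03,until_force=4)); st()
command_gripper(0.070); st()
move_l(J(-5,27,130),feed=.15)
p,d,K,Rc,t=cam("scene"); cv2.imwrite("pics/s3.png",cv2.resize(p[170:290,240:400,::-1],(800,600),interpolation=cv2.INTER_CUBIC))
movep(J(-60,60,170),R)
p,d,K,Rc,t=cam("wrist"); np.savez("w4.npz",p=p,d=d,K=K,R=Rc,t=t); cv2.imwrite("pics/w4.png",p[:,:,::-1])
st()
```

```text
7.83 [ 0.5321 -0.0173  0.1297] F [-0.25  0.11 -0.83] gap 0.0589
True
9.07 [ 0.5324 -0.0154  0.0399] F [-0.92 -0.51  3.9 ] gap 0.059
9.35 [ 0.5316 -0.0156  0.039 ] F [-0.27 -0.66  0.11] gap 0.0704
10.61 [0.4747 0.0129 0.1695] F [0.36 0.   0.63] gap 0.0701
```

View pics/w4.png

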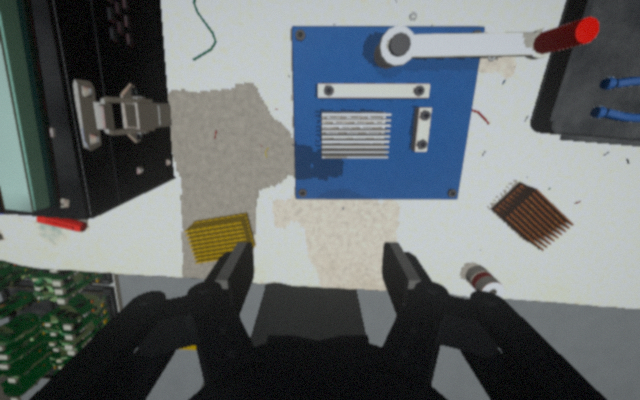

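The heat sink sits fins up and square on the bed at (355,135), about 10 mm off the fence and 25 mm off the stop. Now the pushes, fingers shut.

Run:
```python
from h import *
R=down(JY); Z=38
command_gripper(0.0)
movep(J(-55,27,90),R); move_l(J(-55,27,Z),feed=.1); st()
c,s=np.cos(JY),np.sin(JY)
def jig():
    q=np.array(sense()["position"][:2])-JO; return np.round(1000*np.array([c*q[0]+s*q[1],-s*q[0]+c*q[1]]),1)
print("x push",move_l(J(-18,27,Z),feed=.025,until_force=6),jig()); st()
move_l(J(-50,27,Z),feed=.1); move_l(J(-50,27,100),feed=.15)
movep(J(2,90,100),R); move_l(J(2,90,Z),feed=.1); print(jig())
print("y push",move_l(J(2,36,Z),feed=.025,until_force=6),jig()); st()
move_l(J(2,75,Z),feed=.1); move_l(J(2,75,100),feed=.15)
movep(J(-55,0,100),R); move_l(J(-55,0,Z),feed=.1)
print("x push2",move_l(J(-18,0,Z),feed=.025,until_force=8),jig()); st()
move_l(J(-50,0,Z),feed=.1); move_l(J(-60,30,170),feed=.15)
p,d,K,Rc,t=cam("wrist"); np.savez("w5.npz",p=p,d=d,K=K,R=Rc,t=t); cv2.imwrite("pics/w5.png",cv2.resize(p[0:220,220:520,::-1],(800,587),interpolation=cv2.INTER_CUBIC)); st()
```

```text
12.38 [ 0.4832 -0.0191  0.0388] F [1.42 0.26 0.71] gap 0.0001
x push True [-25.9  27. ]
13.51 [ 0.5114 -0.0171  0.0373] F [-0.03 -0.34 -0.63] gap -0.0003
[ 2.3 89.7]
y push True [ 1.7 42.8]
17.36 [0.5377 0.0008 0.0377] F [0.19 0.93 0.9 ] gap -0.0
x push2 True [-25.8   0. ]
20.78 [ 0.5136 -0.044   0.0372] F [-0.4   0.6  -0.48] gap 0.0
22.28 [ 0.4766 -0.0171  0.1691] F [-0.55  0.17  0.31] gap -0.0002
```

View pics/w5.png

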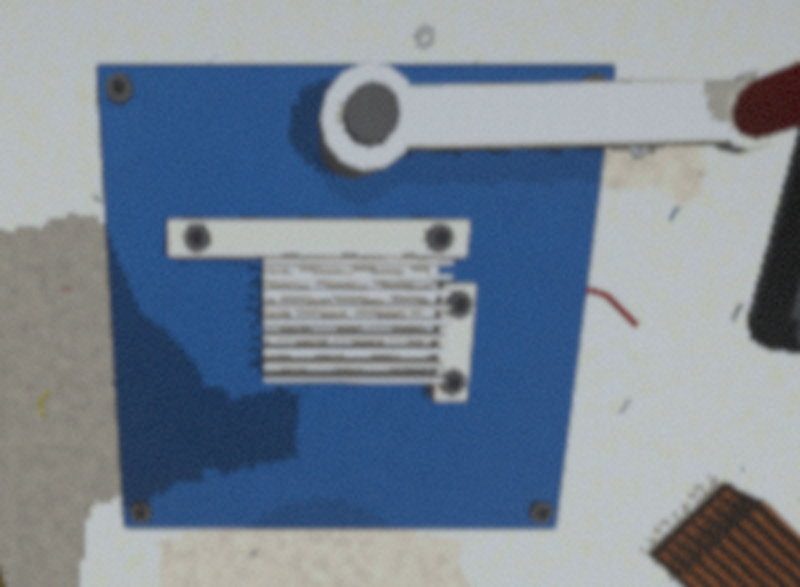

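The heat sink is flush to the fence (crop 350,258) and the end stop (440,335). Both x pushes stopped at the same -25.9 mm, where -26 was expected. Now the keeper, pushed by the knob along its arc.

Run:
```python
from h import *
Z=82
def pose(th,back):
    k=np.array([62-110*np.cos(th),-110*np.sin(th)]); t=np.array([-np.sin(th),np.cos(th)])
    q=k-back*t; return J(q[0],q[1],Z),down(JY+np.arctan2(t[1],t[0])-np.pi)
ths=np.r_[np.linspace(1.6,.12,9)]
for th in ths: 
    q=inverse_kinematics(*pose(th,19)); print(None if q is None else np.round(q,1)[[0,4,6]],end=" ")
p,R=pose(1.6,45); up=[p[0],p[1],.16]
movep(up,R); move_l(p,feed=.12); st()
for th in ths:
    p,R=pose(th,19)
    if move_l(p,R,feed=.06,until_force=6): print("stopped",th); st(); break
else:
    p,R=pose(-.08,19); print("end",move_l(p,R,feed=.03,until_force=5)); st()
    p,R=pose(0,45); move_l(p,R,feed=.08); move_l([p[0],p[1],.2],feed=.15)
    movep(J(-60,30,200),down(JY)); st()
    p,d,K,Rc,t=cam("wrist"); np.savez("w6.npz",p=p,d=d,K=K,R=Rc,t=t); cv2.imwrite("pics/w6.png",cv2.resize(p[0:240,200:520,::-1],(800,600),interpolation=cv2.INTER_CUBIC))
```

```text
[ 0.2  0.1 -1.4] [ 0.2  0.  -1.5] [ 0.2  0.  -1.7] [ 0.2  0.  -1.8] [ 0.2 -0.  -2. ] [ 0.1 -0.  -2.2] [ 0.1 -0.  -2.4] [ 0.  -0.1 -2.6] [-0.5 -0.5 -2.3] 23.97 [ 0.6584 -0.1415  0.0828] F [ 0.77 -0.17 -0.22] gap -0.0002
end True
29.01 [ 0.4933 -0.0655  0.0818] F [ 0.72 -2.75  1.13] gap 0.0
31.55 [ 0.477  -0.0173  0.1996] F [-0.55  1.3  -0.31] gap 0.0004
```

View pics/w6.png

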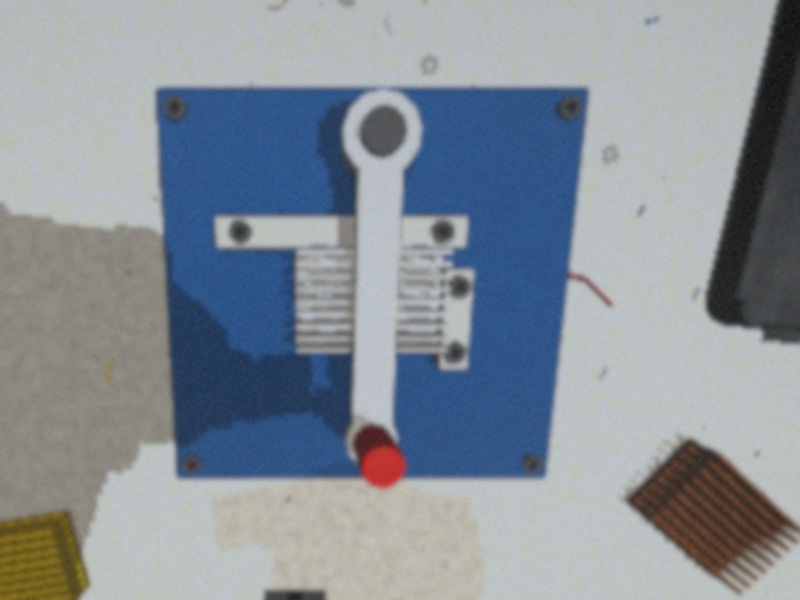

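The picture shows the arm square over the heat sink, with the pivot at (383,130) and the knob at (380,460). The heat sink is still flush with the fence (350,248) and the stop (447,320). The contact position puts the keeper at about 0.01 rad, and the gripper is clear, so I hand in.

```bash
python3 -c "
from rig import *
print(finish_job())"
```

```text
the job is handed in; nothing more can be done
None
```

I handed the job in at about 32 s of the 70 s limit: the heat sink is flush against the fence and end stop, the keeper arm is on its stop over it, and the gripper is clear; `finish_job()` gave no verdict.

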